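# Eject a charged battery pack and trap it on the slideway

## Task

On the packing bench are two spring-eject charging docks. On the dock that holds the tall twin-barrel battery pack, press the eject key down with one finger and stop the pack that pops out with the other finger, so that it stays on the slideway. Finish while holding it like that: one finger keeping the key down, the pack out of its bay and resting against the other finger; lift nothing, and leave the flat pack in its dock, its key alone, and everything else where it is.

Things in the scene. Friction and masses are not known exactly. Their poses are not given: they have to be found in the camera images.
- dock_twin: Pale and grey charging dock fixed to the bench, one of two alike; holds the tall twin-barrel pack. 205 x 106 mm. Origin: on the bench, below point slide_twin. x points along the slideway to its closed (spring) end; the pack shoots out to -x; y is left of x; z up. Spring housing at x = 114 to 160 mm, up to z = 62 mm. Packs lie at x = 45 to 103 mm between cheeks 8 mm thick, up to z = 48 mm.
- slide_twin (a point): Point on the middle line of that dock's slideway floor, level with the eject key; axes as the dock's, 30 mm above the bench. The slideway is a level, slippery channel, 44 mm wide inside, with 4 mm thick rims 5 mm high; its open front end is 45 mm from here towards -x.
- key_twin: That dock's eject key beside the slideway: a dark cap 30 mm along the dock's x, 32 mm along y. Origin: centre of its top, at dock x = 0, y = -52 mm, 46 mm above the bench when up. It goes straight down 9 mm to a stop (top then 37 mm above the bench) against about 2 N at first, 6 N at the bottom, plus up to 3 N of drag, and springs back up. It works a gate bar in front of the pack.
- press_twin (a joint): Travel of that key, m: 0 up, 0.009 fully down. The gate, 7 mm high, sinks with it and lets the pack go at about 0.007.
- pack_twin: The pack to eject: 58 mm long (dock x), 40 mm wide, 30 mm high, 80 to 160 g; black base, two grey round barrels along its top. Origin: centre of its underside, axes as the dock's. A spring drives it out with 4 N, falling to 2 N over 45 mm; unstopped, it is off the open end in half a second.
- bay_twin (a point): Where the origin of the twin-barrel pack lies at home: dock x = 74 mm, z = 30 mm. The pack's front face is then 45 mm short of the line through the key, so a finger in the slideway level with the key stops it some 30 mm out, and the spring keeps pressing it on that finger.
- dock_flat: Pale and grey charging dock fixed to the bench, one of two alike; holds the flat pack. 205 x 106 mm. Origin: on the bench, below point slide_flat. x points along the slideway to its closed (spring) end; the pack shoots out to -x; y is left of x; z up. Spring housing at x = 114 to 160 mm, up to z = 62 mm. Packs lie at x = 45 to 103 mm between cheeks 8 mm thick, up to z = 48 mm.
- slide_flat (a point): Point on the middle line of that dock's slideway floor, level with the eject key; axes as the dock's, 30 mm above the bench. The slideway is a level, slippery channel, 44 mm wide inside, with 4 mm thick rims 5 mm high; its open front end is 45 mm from here towards -x.
- key_flat: That dock's eject key beside the slideway: a dark cap 30 mm along the dock's x, 32 mm along y. Origin: centre of its top, at dock x = 0, y = -52 mm, 46 mm above the bench when up. It goes straight down 9 mm to a stop (top then 37 mm above the bench) against about 2 N at first, 6 N at the bottom, plus up to 3 N of drag, and springs back up. It works a gate bar in front of the pack.
- press_flat (a joint): Travel of that key, m: 0 up, 0.009 fully down. The gate, 7 mm high, sinks with it and lets the pack go at about 0.007.
- pack_flat: The other pack, which stays in its dock: a plain flat black slab, 58 x 40 mm, 16 mm high, with a pale label on top. Origin: centre of its underside.
- tape_roll: Bystander: a roll of amber packing tape standing flat, 72 mm across, 40 mm high. Origin: centre of its underside.
- label_roll: Bystander: a roll of white labels, 84 mm across, 55 mm high. Origin: centre of its underside.
- carton_small: Bystander: a small cardboard carton, 130 x 100 x 80 mm high. Origin: centre of its underside.
- pen_cup: Bystander: an empty black cup, 72 mm across, 95 mm high. Origin: centre of its underside.
- code_scanner: Bystander: a hand-held code reader lying on its side, about 190 mm long, 60 mm wide, 34 mm high. Origin: centre of its underside.

How it is judged:
By the outcome, as a careful person would: the job done as asked, in the order asked, and still so for the second after the job is handed in, while the arm keeps its last pose, push and grip.
It also fails if it takes over 32 s, if anything falls off the work surface, if the arm or the gripper's body presses on something with over 40 N, if the wrist force passes 120 N, or if a joint passes its speed limit or range.

## Robot

A 6-joint arm with a two-finger parallel gripper is mounted at the origin on the work surface. World frame = base frame: x ahead of the robot, y to its left, z up, the work surface at z = 0. Lengths are in mm, angles in rad, forces in N, time in s.
With the tool pointing down it reaches from about 275 to 1000 mm from the base axis. Payload 8.4 kg.
Tool frame: the origin (TCP) lies at the very end of the fingers, on their centre line; the grasp point (between the pads) lies 19 mm behind it; z points along the fingers, y is the direction in which the jaws open and shut (so a half turn about z gives the same grasp; the last joint's range is limited). The gripper opens to 85 mm and grips with 20 to 120 N. Pads are 22 mm wide; open, the fingers measure 114 mm over their backs; the gripper's body (76 mm by 85 mm) begins 54 mm behind the grasp point. The pads swing forward as they close: fully open they stand 13 mm farther back than shut.
Start: joints at [1.256, 0.353, 1.633, -0, 1.155, -0.002], TCP at [192.326, 594.675, 199.781] pointing down, gripper open.
Joint ranges: [-2.63, 2.63], [-0.92, 2.1], [0.06, 2.66], [-1.3, 4.44], [0, 2.69], [-3.02, 3.02]. Speed limits (rad/s): [2.22, 2.22, 2.79, 3.14, 3.14, 3.14].

## Interface

Orientations are given as [roll, pitch, yaw] about the fixed x, y, z axes, in that order (R = Rz(yaw) Ry(pitch) Rx(roll)).
In Python, from rig import sense, grab_frame, sign_off, masks_of gives the robot as it stands. The module is installed in compiled form; this text tells all that it offers.
- The arm moves only by the shell command python3 -m inch 'ROWS' [FORCE]. ROWS is JSON, a list of rows, each an object of numbers: "gripper": the finger opening in m, from 0 to 0.0854; "tx", "ty", "tz": the shift along the tool's x, y, z in m; "spin": the turn about the tool's z in degrees. In form: [{"gripper": .., "tx": .., "ty": .., "tz": .., "spin": ..}, ...]. A call has exactly 8 rows; each row shifts and turns the commanded pose from where the row before left it, along the tool's axes as they then stand; what a row does not reach is not made up. A row lasts 1/10 s, in which the tool goes at most 50 mm and 8.59 degrees, less where a joint would pass 70% of its speed; a pose out of reach is approached as far as the arm can. A call is refused whole if a number of a shift passes 0.05 or a number of a turn 8.59, either way. A call with a gripper value outside its range is refused whole. The fingers move at their own pace and stop on an object; FORCE is the grip in N (left out, the last holds). Time passes only in rows, so rows that do not move let the fingers close, or fill a call up. It gives the time, the measured TCP pose, the force and the opening at its end, in the units of the state.
- sense(): the state, without advancing time (a new reading comes with each control period).
- grab_frame(name): name is "scene" or "top"; returns a dict with "pixels" (480x640x3 uint8, red, green, blue), "K" (3x3 intrinsics, pixels), "extrinsics" (4x4, takes a point from camera to world coordinates). Camera axes: x right, y down, z forward; pixel columns grow to the right and rows downward; lengths in mm; the calibration is good to about 2 mm. A picture is of the moment at which its call begins. There is no depth.
- sign_off(): hands the job in, once; it reports no verdict.
Trained networks look in the newest picture that a camera, given by its name, has taken for a name from the list of things; names that differ only in an ending like _2 or _b are one class to them, and where a whole thing is asked for, a point or a joint stands for the part that bears it (a point fixed in the world has none). Each returns a list of dicts, best first, with "conf" (0 to 1); they miss things now and then, are a little off and sometimes report something else, mostly with a low value. They report only what shows in the picture. A call takes as long as a camera call.
- masks_of(camera, target): "pixels" (480x640 bool, what is visible of it) and "centre" ([row, column] in pixels, amid what is visible of it).
The state is a dict: "clock": time; "qpos": joint angles; "qvel": joint speeds; "joint_efforts": joint torques, N m; "eef_pos": TCP position; "tcp_rot": TCP orientation; "contact_force": force on the tool from outside, world axes, zero at the start; "wrist_torque": the same for the moment, N m; "opening": opening from 0.0 (shut) to 1.0 (fully open).
Only numpy, scipy, OpenCV 4.12 (cv2) and the standard library are available. Lean on these libraries where they do the work, as an engineer would, in place of code of your own. Each camera call takes 0.05 s, during which the arm holds its last target.

## Working session

There is one attempt and no reset: what is moved stays moved. The work goes in short steps, Python scripts to look and compute and a shell command to move; the robot and the scene stay as the last step left them, time stands still between calls to the robot, and variables do not carry over. Pictures are saved under pics/ and viewed, and the job is handed in when it is done.

```bash
mkdir -p pics; python3 - <<'E'
from rig import *
import cv2,numpy as np
print(sense())
for n in("scene","top"):
    f=grab_frame(n);cv2.imwrite(f"pics/{n}0.png",f["pixels"][:,:,::-1]);print(n,f["K"].tolist(),f["extrinsics"].round(4).tolist())
    for t in("dock_twin","pack_twin","key_twin","dock_flat","pack_flat","key_flat"):
        for m in masks_of(n,t)[:3]:print(t,round(m["conf"],2),m["centre"],m["pixels"].sum())
print(sense()["clock"])
E
```

```text
{'clock': 0.0, 'qpos': array([ 1.25558058e+00,  3.53655607e-01,  1.63414922e+00,  2.02473918e-05,
        1.15516956e+00, -2.38506849e-03]), 'qvel': array([-2.09775783e-04,  7.78800776e-05,  5.99621063e-04, -9.92369790e-04,
        2.51786858e-03, -4.32149885e-04]), 'joint_efforts': array([-2.63046577e-04, -6.05267930e+01, -3.42062330e+01, -6.96903868e-06,
        9.63992381e-03, -2.82878045e-05]), 'eef_pos': array([192.1694313 , 594.1782242 , 199.05058678]), 'tcp_rot': array([-3.14021097e+00, -2.18077513e-05,  2.82875377e+00]), 'contact_force': array([ 0.73638531, -0.05973904, -0.02687057]), 'wrist_torque': array([ 0.04584961, -0.0112969 ,  0.0056632 ]), 'opening': 0.9953929597139274}
scene [[587.3848643898141, 0.0, 310.9674645344759], [0.0, 587.3848643898141, 235.37700206236806], [0.0, 0.0, 1.0]] [[0.1655, 0.7657, -0.6215, 1245.4356], [0.9862, -0.1323, 0.0995, -99.859], [-0.006, -0.6294, -0.7771, 996.6174], [0.0, 0.0, 0.0, 1.0]]
dock_twin 0.79 [282.2, 187.8] 4138
dock_twin 0.55 [183.4, 485.4] 1411
pack_twin 0.73 [272.8, 198.9] 579
key_twin 0.76 [244.1, 178.5] 184
key_twin 0.28 [249.3, 401.9] 434
key_twin 0.23 [305.5, 94.3] 4771
dock_flat 0.79 [261.9, 392.5] 4206
pack_flat 0.93 [248.8, 402.2] 497
key_flat 0.55 [231.3, 367.9] 174
top [[593.8040880515483, 0.0, 326.42231133984575], [0.0, 593.8040880515483, 242.7096371637822], [0.0, 0.0, 1.0]] [[0.0004, -0.9949, 0.1006, 357.0282], [-1.0, -0.001, -0.0059, 20.3728], [0.006, -0.1006, -0.9949, 1405.187], [0.0, 0.0, 0.0, 1.0]]
dock_twin 0.88 [236.8, 430.1] 3697
pack_twin 0.59 [220.8, 422.6] 468
key_twin 0.56 [235.8, 428.7] 3565
key_twin 0.51 [219.6, 423.3] 510
key_twin 0.49 [259.1, 439.4] 204
dock_flat 0.9 [226.1, 255.6] 3744
dock_flat 0.71 [240.5, 271.9] 188
dock_flat 0.55 [307.0, 494.6] 1156
pack_flat 0.65 [218.3, 240.3] 408
key_flat 0.45 [240.7, 271.4] 168
0.7
```

View pics/scene0.png

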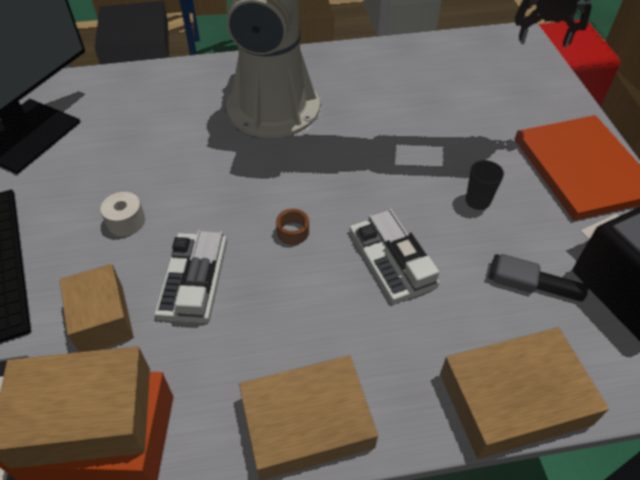

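View pics/top0.png

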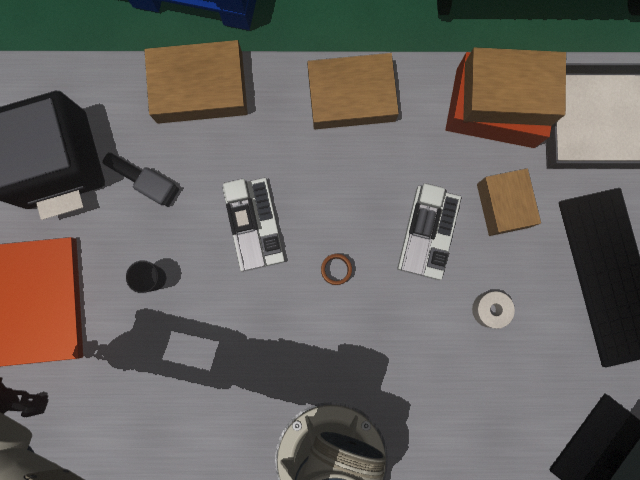

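```bash
python3 - <<'E'
import cv2
a=cv2.imread("pics/top0.png")[180:300,370:490];cv2.imwrite("pics/topc.png",cv2.resize(a,(600,600),interpolation=cv2.INTER_CUBIC))
a=cv2.imread("pics/scene0.png")[200:340,110:270];cv2.imwrite("pics/scenec.png",cv2.resize(a,(640,560),interpolation=cv2.INTER_CUBIC))
E
```

```text
(no output)
```

View pics/topc.png

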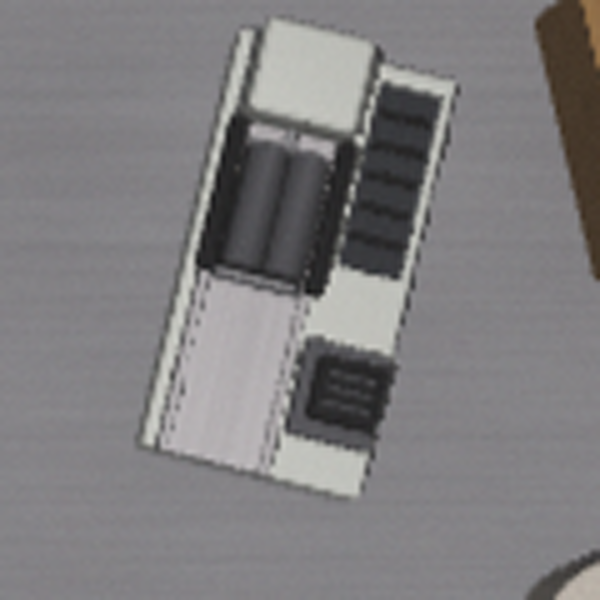

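View pics/scenec.png

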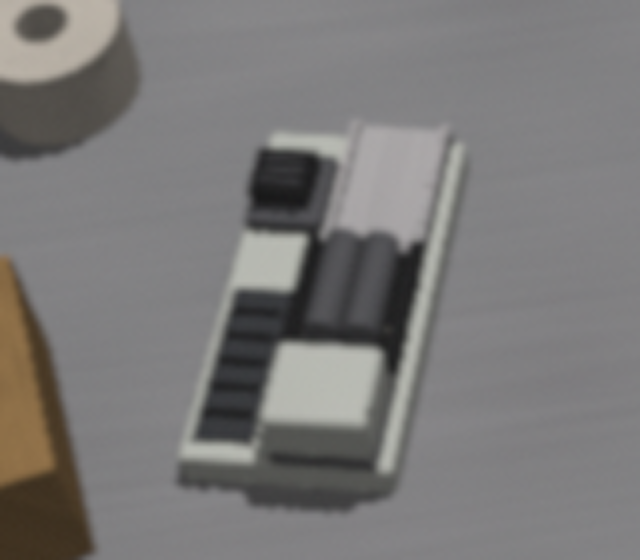

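```bash
cat > h.py <<'E'
import numpy as np,cv2
from scipy.optimize import least_squares
C={"scene":(np.array([[587.3848643898141,0,310.9674645344759],[0,587.3848643898141,235.37700206236806],[0,0,1]]),np.array([[0.1655,0.7657,-0.6215,1245.4356],[0.9862,-0.1323,0.0995,-99.859],[-0.006,-0.6294,-0.7771,996.6174]])),
"top":(np.array([[593.8040880515483,0,326.42231133984575],[0,593.8040880515483,242.7096371637822],[0,0,1]]),np.array([[0.0004,-0.9949,0.1006,357.0282],[-1.0,-0.001,-0.0059,20.3728],[0.006,-0.1006,-0.9949,1405.187]]))}
def proj(c,P):
    K,E=C[c];q=(np.atleast_2d(P)-E[:,3])@E[:,:3]@K.T;return q[:,:2]/q[:,2:]
def dock(p,P):
    P=np.atleast_2d(P);c,s=np.cos(p[2]),np.sin(p[2]);return np.c_[p[0]+c*P[:,0]-s*P[:,1],p[1]+s*P[:,0]+c*P[:,1],P[:,2]]
crop={"top":(5,370,180),"scene":(4,110,200)}
E
python3 - <<'E'
from h import *
obs=[("top",(0,-52,46),(349,394)),("top",(-45,0,31),(215,460)),("top",(137,0,62),(314,78)),("top",(74,0,60),(276,210)),
("scene",(0,-52,46),(287,175)),("scene",(-45,0,32),(402,127)),("scene",(137,0,62),(325,387)),("scene",(74,0,60),(353,283))]
def r(p):
    o=[]
    for c,P,u in obs:
        k,x,y=crop[c];uv=(np.array(u)+.5)/k-.5+[x,y];o.append(proj(c,dock(p,P))[0]-uv)
    return np.array(o).ravel()
s=least_squares(r,[500,-200,-.25],loss="soft_l1",x_scale=[10,10,.1]);print(s.x,np.degrees(s.x[2]));print(s.fun.reshape(-1,2).round(2))
p=s.x;np.save("p.npy",p)
def box(x0,x1,y0,y1,z):return [(x0,y0,z),(x1,y0,z),(x1,y1,z),(x0,y1,z)]
for c in crop:
    im=cv2.imread(f"pics/{c}c.png");k,x,y=crop[c]
    for B,col in((box(-15,15,-68,-36,46),(0,0,255)),(box(-45,45,-22,22,30),(0,255,0)),(box(114,160,-26,26,62),(255,0,0)),(box(45,103,-20,20,60),(0,255,255)),(box(-45,160,-70,36,0),(255,0,255))):
        uv=((proj(c,dock(p,B))-[x,y]+.5)*k-.5).round().astype(int);cv2.polylines(im,[uv],True,col,1)
    cv2.imwrite(f"pics/ov_{c}.png",im)
E
```

```text
[ 4.71482419e+02 -1.96291952e+02 -2.38757389e-01] -13.679790693685431
[[-0.2  -0.3 ]
 [-0.79  0.5 ]
 [-0.92 -0.83]
 [ 0.48 -0.68]
 [-0.86 -0.38]
 [ 0.15  0.42]
 [-0.11 -0.45]
 [-0.49 -0.85]]
```

View pics/ov_top.png

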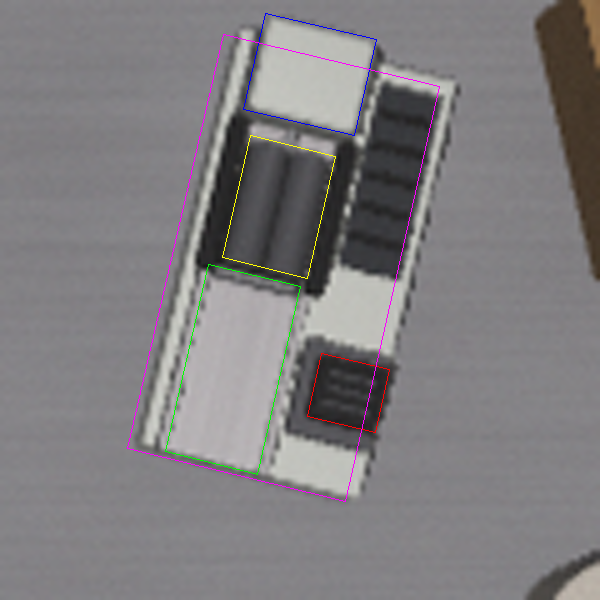

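View pics/ov_scene.png

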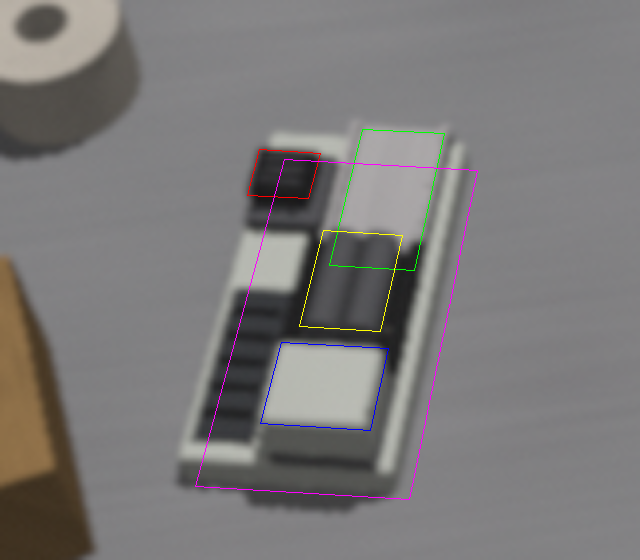

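```bash
cat > d.py <<'E'
from h import *
from rig import sense
s=sense();p=np.load("p.npy");t=dock(p,(0,-27,0))[0]
psi=s["tcp_rot"][2];dpsi=(p[2]+np.pi-psi)
print("clock",s["clock"],"tcp",s["eef_pos"].round(1),"rot",s["tcp_rot"].round(3),"open",round(s["opening"],3),"F",s["contact_force"].round(1),"T",s["wrist_torque"].round(2))
d=t-s["eef_pos"]
for a in(psi,p[2]+np.pi):print("target",t.round(1),"tx,ty",(d[0]*np.cos(a)+d[1]*np.sin(a)).round(1),(d[0]*np.sin(a)-d[1]*np.cos(a)).round(1))
print("spin",-np.degrees(dpsi))
E
python3 d.py
```

```text
clock 0.7 tcp [192.3 594.7 199.8] rot [ 3.142 -0.     2.829] open 1.001 F [ 0.3 -0.5  0.7] T [-0.04 -0.03 -0.01]
target [ 465.1 -222.5    0. ] tx,ty -511.0 -693.6
target [ 465.1 -222.5    0. ] tx,ty -458.3 -729.5
spin -4.242547337370377
```

```bash
python3 -m inch '[{"gripper":0.04,"spin":-4.24},{"gripper":0.04,"tx":-0.023,"ty":-0.0365},{"gripper":0.04,"tx":-0.023,"ty":-0.0365},{"gripper":0.04,"tx":-0.023,"ty":-0.0365},{"gripper":0.04,"tx":-0.023,"ty":-0.0365},{"gripper":0.04,"tx":-0.023,"ty":-0.0365},{"gripper":0.04,"tx":-0.023,"ty":-0.0365},{"gripper":0.04,"tx":-0.023,"ty":-0.0365}]' 20; python3 d.py
```

```text
clock 0.7 tcp [192.3 594.7 199.8] rot [ 3.142 -0.     2.829] open 1.001 F [ 0.3 -0.5  0.7] T [-0.04 -0.03 -0.01]
target [ 465.1 -222.5    0. ] tx,ty -511.0 -693.6
target [ 465.1 -222.5    0. ] tx,ty -458.3 -729.5
spin -4.242547337370377$[0]: bad value
```

```bash
python3 -m inch '[{"gripper":0.04,"tx":0,"ty":0,"tz":0,"spin":-4.24},{"gripper":0.04,"tx":-0.023,"ty":-0.0365,"tz":0,"spin":0},{"gripper":0.04,"tx":-0.023,"ty":-0.0365,"tz":0,"spin":0},{"gripper":0.04,"tx":-0.023,"ty":-0.0365,"tz":0,"spin":0},{"gripper":0.04,"tx":-0.023,"ty":-0.0365,"tz":0,"spin":0},{"gripper":0.04,"tx":-0.023,"ty":-0.0365,"tz":0,"spin":0},{"gripper":0.04,"tx":-0.023,"ty":-0.0365,"tz":0,"spin":0},{"gripper":0.04,"tx":-0.023,"ty":-0.0365,"tz":0,"spin":0}]' 20; python3 d.py
```

```text
clock: 1.5
eef_pos: [288.6, 306.8, 200.0]
tcp_rot: [3.141, 0.0, 2.903]
contact_force: [1.3, 1.0, -0.7]
opening: 0.471
clock 1.5 tcp [288.6 306.8 200. ] rot [3.141 0.    2.903] open 0.471 F [ 1.3  1.  -0.7] T [0.04 0.02 0.04]
target [ 465.1 -222.5    0. ] tx,ty -296.5 -472.7
target [ 465.1 -222.5    0. ] tx,ty -296.7 -472.6
spin 0.024613981112084057
```

```bash
python3 -m inch '[{"gripper":0.04,"tx":-0.023,"ty":-0.0365,"tz":0,"spin":0},{"gripper":0.04,"tx":-0.023,"ty":-0.0365,"tz":0,"spin":0},{"gripper":0.04,"tx":-0.023,"ty":-0.0365,"tz":0,"spin":0},{"gripper":0.04,"tx":-0.023,"ty":-0.0365,"tz":0,"spin":0},{"gripper":0.04,"tx":-0.023,"ty":-0.0365,"tz":0,"spin":0},{"gripper":0.04,"tx":-0.023,"ty":-0.0365,"tz":0,"spin":0},{"gripper":0.04,"tx":-0.023,"ty":-0.0365,"tz":0,"spin":0},{"gripper":0.04,"tx":-0.023,"ty":-0.0365,"tz":0,"spin":0}]' 20; python3 d.py
```

```text
clock: 2.3
eef_pos: [398.4, -20.7, 200.2]
tcp_rot: [3.141, 0.001, 2.903]
contact_force: [0.8, -0.2, -0.1]
opening: 0.471
clock 2.3 tcp [398.4 -20.7 200.2] rot [3.141e+00 1.000e-03 2.903e+00] open 0.471 F [ 0.8 -0.2 -0.1] T [ 0.04 -0.04 -0.02]
target [ 465.1 -222.5    0. ] tx,ty -112.5 -180.3
target [ 465.1 -222.5    0. ] tx,ty -112.5 -180.3
spin -0.014331820003559925
```

```bash
python3 -m inch '[{"gripper":0.04,"tx":-0.0225,"ty":-0.036,"tz":0,"spin":0},{"gripper":0.04,"tx":-0.0225,"ty":-0.036,"tz":0,"spin":0},{"gripper":0.04,"tx":-0.0225,"ty":-0.036,"tz":0,"spin":0},{"gripper":0.04,"tx":-0.0225,"ty":-0.036,"tz":0,"spin":0},{"gripper":0.04,"tx":-0.0225,"ty":-0.036,"tz":0,"spin":0},{"gripper":0.04,"tx":0,"ty":0,"tz":0.04,"spin":0},{"gripper":0.04,"tx":0,"ty":0,"tz":0.04,"spin":0},{"gripper":0.04,"tx":0,"ty":0,"tz":0.04,"spin":0}]' 20; python3 d.py
python3 - <<'E'
from rig import *
import cv2
a=grab_frame("scene")["pixels"][:,:,::-1];cv2.imwrite("pics/s1.png",cv2.resize(a[140:340,70:310],(720,600),interpolation=cv2.INTER_CUBIC))
a=grab_frame("top")["pixels"][:,:,::-1];cv2.imwrite("pics/t1.png",cv2.resize(a[180:300,370:490],(600,600),interpolation=cv2.INTER_CUBIC))
E
python3 d.py
```

```text
clock: 3.1
eef_pos: [465.0, -221.0, 78.8]
tcp_rot: [-3.141, 0.001, 2.902]
contact_force: [-0.1, -0.1, 0.2]
opening: 0.467
clock 3.1 tcp [ 465.  -221.    78.8] rot [-3.141e+00  1.000e-03  2.902e+00] open 0.467 F [-0.1 -0.1  0.2] T [ 0.04 -0.    0.04]
target [ 465.1 -222.5    0. ] tx,ty -0.5 -1.4
target [ 465.1 -222.5    0. ] tx,ty -0.5 -1.4
spin -0.05634701089706852
clock 3.2 tcp [ 461.2 -218.9   75.6] rot [ 3.14  -0.008  2.902] open 0.468 F [-0.2 -0.7 -0. ] T [ 0.01 -0.02 -0.01]
target [ 465.1 -222.5    0. ] tx,ty -4.7 -2.6
target [ 465.1 -222.5    0. ] tx,ty -4.7 -2.6
spin -0.02106356652508517
```

View pics/s1.png

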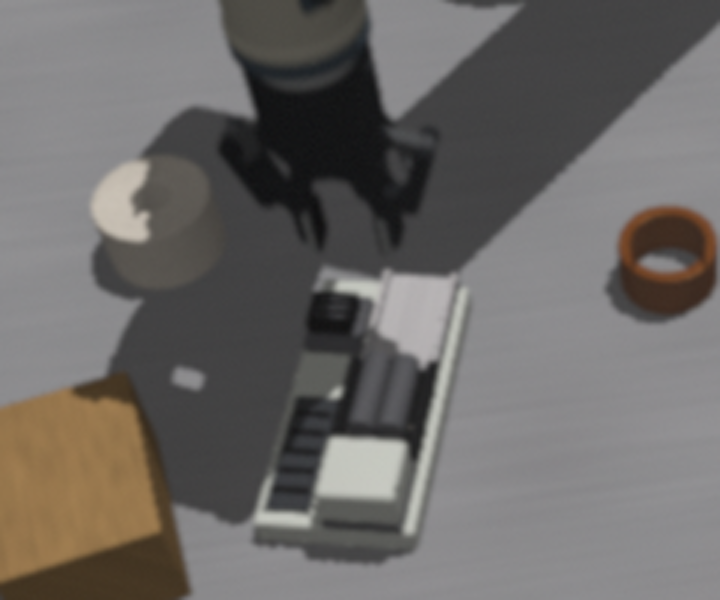

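View pics/t1.png

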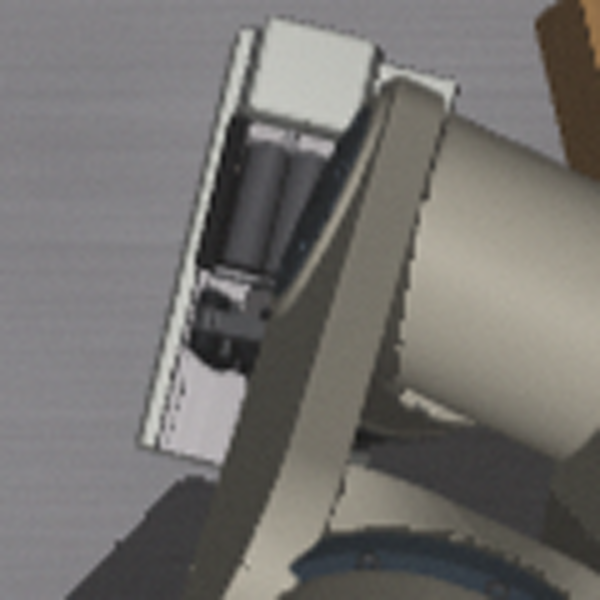

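```bash
python3 -m inch '[{"gripper":0.04,"tx":0,"ty":0,"tz":0,"spin":0},{"gripper":0.04,"tx":0,"ty":0,"tz":0.0,"spin":0},{"gripper":0.04,"tx":0,"ty":0,"tz":0,"spin":0},{"gripper":0.04,"tx":0,"ty":0,"tz":0,"spin":0},{"gripper":0.04,"tx":0,"ty":0,"tz":0,"spin":0},{"gripper":0.04,"tx":0,"ty":0,"tz":0,"spin":0},{"gripper":0.04,"tx":0,"ty":0,"tz":0,"spin":0},{"gripper":0.04,"tx":0,"ty":0,"tz":0,"spin":0}]' 20; python3 d.py
python3 - <<'E'
from h import *
from rig import *
a=grab_frame("scene")["pixels"][:,:,::-1];im=cv2.resize(a[200:260,150:230],(800,600),interpolation=cv2.INTER_CUBIC)
p=np.load("p.npy")
s=sense();t=s["eef_pos"];u=np.array([np.sin(p[2]),-np.cos(p[2]),0]) # dock -y
x=np.array([np.cos(p[2]),np.sin(p[2]),0])
for dz,col in((0,(0,0,255)),(7,(0,255,0))):
  for sg in(-1,1):
    B=np.array([t+u*sg*o+x*w+[0,0,dz] for o,w in((20,-11),(20,11),(34.5,11),(34.5,-11))])
    uv=((proj("scene",B)-[150,200]+.5)*10-.5).round().astype(int);cv2.polylines(im,[uv],True,col,1)
cv2.imwrite("pics/s2.png",im)
E
```

```text
clock: 4.0
eef_pos: [464.8, -220.4, 79.8]
tcp_rot: [-3.142, -0.0, 2.903]
contact_force: [-0.2, 0.0, -0.6]
opening: 0.467
clock 4.0 tcp [ 464.8 -220.4   79.8] rot [-3.142 -0.     2.903] open 0.467 F [-0.2  0.  -0.6] T [ 0.01  0.   -0.03]
target [ 465.1 -222.5    0. ] tx,ty -0.8 -2.0
target [ 465.1 -222.5    0. ] tx,ty -0.8 -2.0
spin -0.003091259878118963
```

View pics/s2.png

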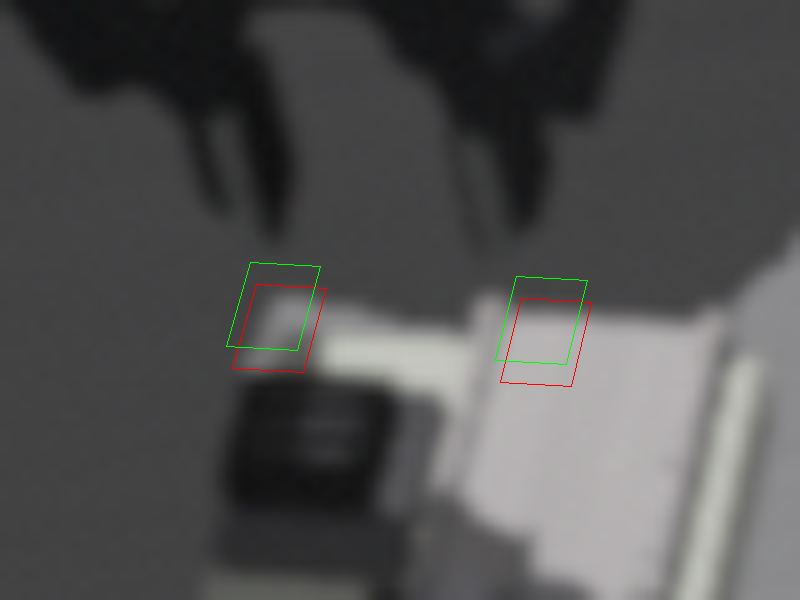

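```bash
python3 - <<'E'
from h import *
p=np.load("p.npy")
t=np.array([465,-221,78.8]);u=np.array([np.sin(p[2]),-np.cos(p[2]),0]);x=np.array([np.cos(p[2]),np.sin(p[2]),0])
im=cv2.imread("pics/t1.png")
for dz,col in((0,(0,0,255)),(30,(0,255,0))):
  for sg in(-1,1):
    B=np.array([t+u*sg*o+x*w+[0,0,dz] for o,w in((20,-11),(20,11),(34.5,11),(34.5,-11))])
    uv=((proj("top",B)-[370,180]+.5)*5-.5).round().astype(int);cv2.polylines(im,[uv],True,col,1)
cv2.imwrite("pics/t1o.png",im)
im=cv2.imread("pics/s2.png")
for dz in range(0,61,10):
  for sg in(-1,1):
    B=t+u*sg*20+[0,0,dz]
    uv=((proj("scene",B)-[150,200]+.5)*10-.5).round().astype(int)[0];cv2.circle(im,tuple(map(int,uv)),3,(0,255,255),-1)
im=cv2.convertScaleAbs(im,alpha=1.8,beta=10);cv2.imwrite("pics/s2o.png",im)
E
```

```text
(no output)
```

View pics/t1o.png

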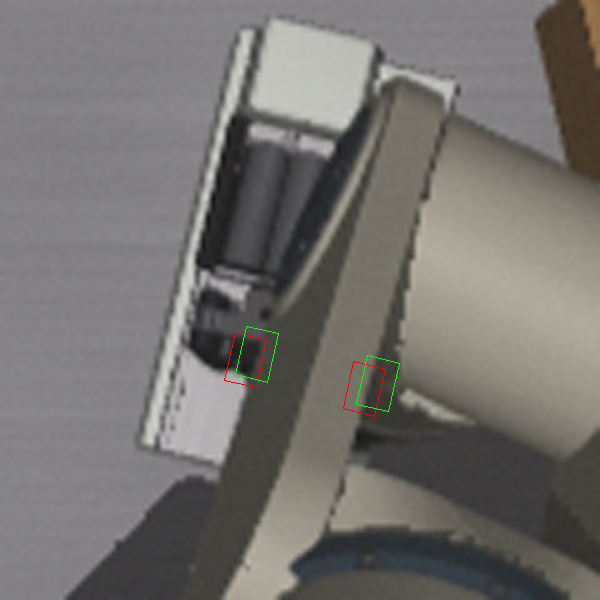

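View pics/s2o.png

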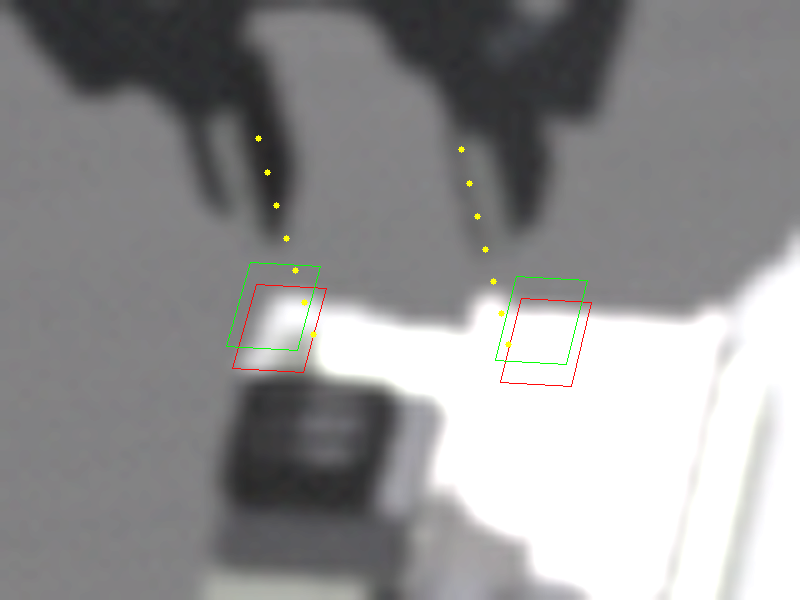

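```bash
python3 -m inch '[{"gripper":0.04,"tx":-0.001,"ty":-0.002,"tz":0.005,"spin":0},{"gripper":0.04,"tx":0,"ty":0,"tz":0.01,"spin":0},{"gripper":0.04,"tx":0,"ty":0,"tz":0.01,"spin":0},{"gripper":0.04,"tx":0,"ty":0,"tz":0,"spin":0},{"gripper":0.04,"tx":0,"ty":0,"tz":0,"spin":0},{"gripper":0.04,"tx":0,"ty":0,"tz":0,"spin":0},{"gripper":0.04,"tx":0,"ty":0,"tz":0,"spin":0},{"gripper":0.04,"tx":0,"ty":0,"tz":0,"spin":0}]' 20; python3 d.py
python3 - <<'E'
from h import *
from rig import *
a=grab_frame("scene")["pixels"][:,:,::-1];im=cv2.resize(a[200:260,150:230],(800,600),interpolation=cv2.INTER_CUBIC)
p=np.load("p.npy")
s=sense();t=s["eef_pos"];u=np.array([np.sin(p[2]),-np.cos(p[2]),0])
for dz in range(0,61,10):
  for sg in(-1,1):
    B=t+u*sg*20+[0,0,dz]
    uv=((proj("scene",B)-[150,200]+.5)*10-.5).round().astype(int)[0];cv2.circle(im,tuple(map(int,uv)),3,(0,255,255),-1)
cv2.imwrite("pics/s3.png",cv2.convertScaleAbs(im,alpha=1.4,beta=10))
E
```

```text
clock: 4.85
eef_pos: [465.5, -222.6, 55.1]
tcp_rot: [-3.141, 0.001, 2.903]
contact_force: [-0.6, -0.0, 0.3]
opening: 0.466
clock 4.85 tcp [ 465.5 -222.6   55.1] rot [-3.141e+00  1.000e-03  2.903e+00] open 0.466 F [-0.6 -0.   0.3] T [ 0.02 -0.01 -0.01]
target [ 465.1 -222.5    0. ] tx,ty 0.4 0.0
target [ 465.1 -222.5    0. ] tx,ty 0.4 0.0
spin 0.0011457406739087803
```

View pics/s3.png

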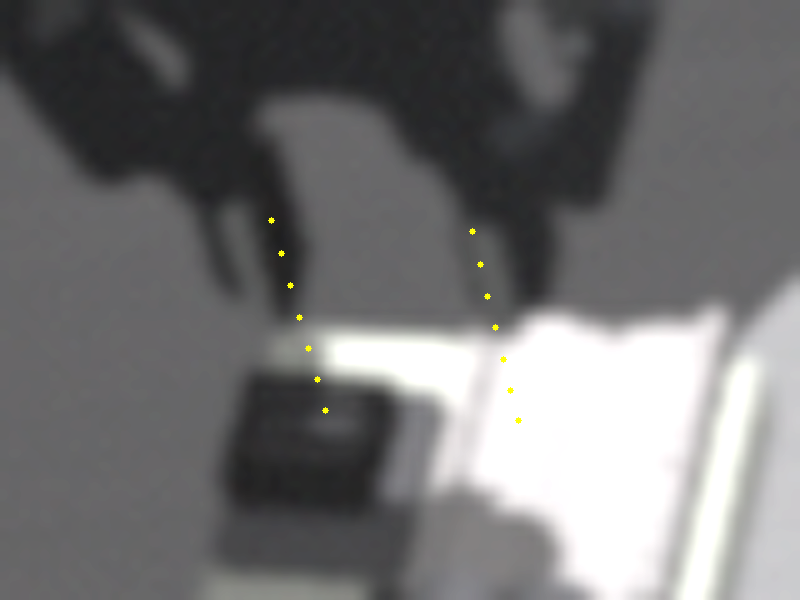

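```bash
python3 - <<'E'
from h import *
t=np.array([192.3,594.7,199.8]);a=2.829;u=np.array([np.sin(a),-np.cos(a),0])
for dz in(0,13,30):
  print(dz,proj("scene",np.array([t+[0,0,dz],t+u*42+[0,0,dz],t-u*42+[0,0,dz]])).round(1).tolist(),proj("top",np.array([t+[0,0,dz],t+u*42+[0,0,dz],t-u*42+[0,0,dz]])).round(1).tolist())
im=cv2.imread("pics/scene0.png");cv2.imwrite("pics/a.png",cv2.resize(im[0:80,490:610],(720,480),interpolation=cv2.INTER_CUBIC))
im=cv2.imread("pics/top0.png");cv2.imwrite("pics/b.png",cv2.resize(im[330:480,0:120],(480,600),interpolation=cv2.INTER_CUBIC))
E
```

```text
0 [[536.4, 61.8], [555.4, 63.3], [517.6, 60.3]] [[33.6, 386.0], [13.7, 379.4], [53.4, 392.6]]
13 [[538.1, 56.9], [557.2, 58.4], [519.2, 55.4]] [[30.3, 386.9], [10.3, 380.2], [50.4, 393.6]]
30 [[540.3, 50.4], [559.6, 51.8], [521.2, 48.9]] [[26.0, 388.2], [5.7, 381.4], [46.4, 395.0]]
```

View pics/a.png

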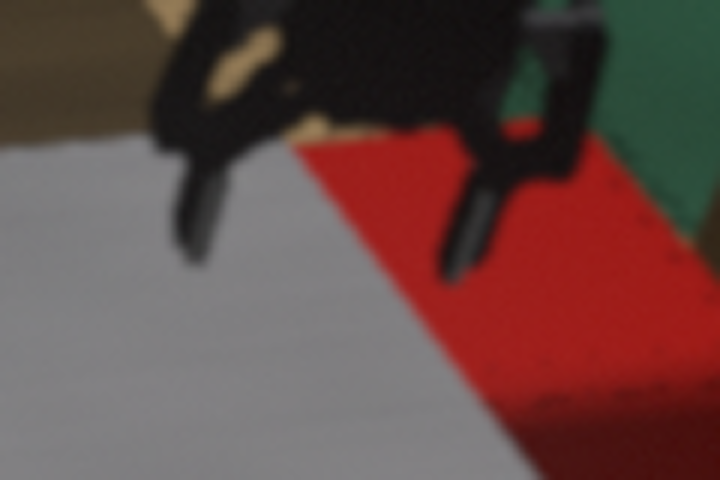

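View pics/b.png

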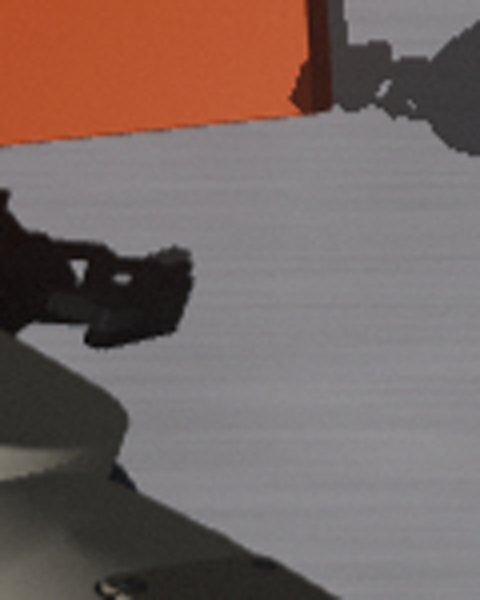

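```bash
cat > look.py <<'E'
import sys
from h import *
from rig import *
a=grab_frame("scene")["pixels"][:,:,::-1];im=cv2.resize(a[210:285,145:245],(800,600),interpolation=cv2.INTER_CUBIC)
cv2.imwrite(f"pics/{sys.argv[1]}.png",cv2.convertScaleAbs(im,alpha=1.4,beta=10))
E
python3 -m inch '[{"gripper":0.04,"tx":0,"ty":0,"tz":0.005,"spin":0},{"gripper":0.04,"tx":0,"ty":0,"tz":0.005,"spin":0},{"gripper":0.04,"tx":0,"ty":0,"tz":0.003,"spin":0},{"gripper":0.04,"tx":0,"ty":0,"tz":0.0,"spin":0},{"gripper":0.04,"tx":0,"ty":0,"tz":0,"spin":0},{"gripper":0.04,"tx":0,"ty":0,"tz":0,"spin":0},{"gripper":0.04,"tx":0,"ty":0,"tz":0,"spin":0},{"gripper":0.04,"tx":0,"ty":0,"tz":0,"spin":0}]' 20; python3 d.py; python3 look.py s4
```

```text
clock: 5.7
eef_pos: [465.4, -222.6, 41.9]
tcp_rot: [-3.142, 0.0, 2.903]
contact_force: [0.5, -0.7, -0.2]
opening: 0.468
clock 5.7 tcp [ 465.4 -222.6   41.9] rot [-3.142  0.     2.903] open 0.468 F [ 0.5 -0.7 -0.2] T [-0.04 -0.01  0.01]
target [ 465.1 -222.5    0. ] tx,ty 0.3 0.0
target [ 465.1 -222.5    0. ] tx,ty 0.3 0.0
spin -0.0035203204084424842
```

View pics/s4.png

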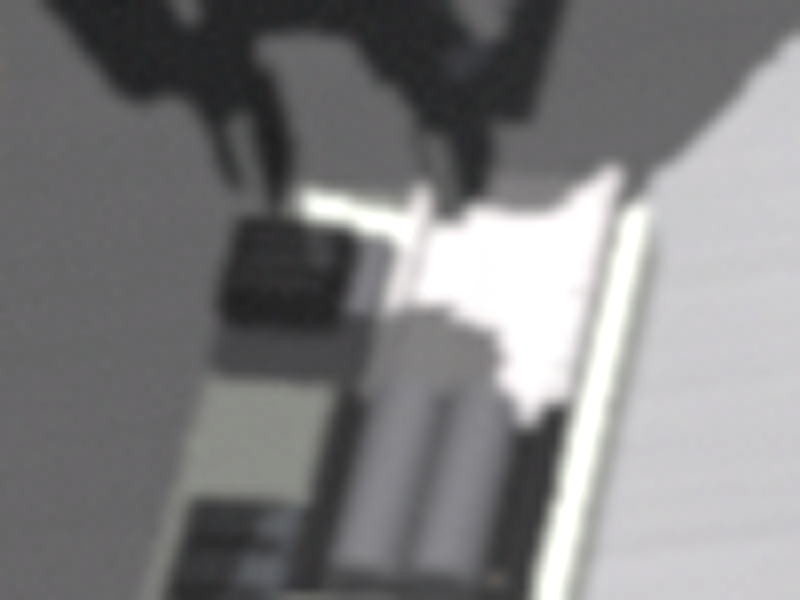

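```bash
python3 -m inch '[{"gripper":0.04,"tx":0,"ty":0,"tz":0.002,"spin":0},{"gripper":0.04,"tx":0,"ty":0,"tz":0.002,"spin":0},{"gripper":0.04,"tx":0,"ty":0,"tz":0.002,"spin":0},{"gripper":0.04,"tx":0,"ty":0,"tz":0.001,"spin":0},{"gripper":0.04,"tx":0,"ty":0,"tz":0,"spin":0},{"gripper":0.04,"tx":0,"ty":0,"tz":0,"spin":0},{"gripper":0.04,"tx":0,"ty":0,"tz":0,"spin":0},{"gripper":0.04,"tx":0,"ty":0,"tz":0,"spin":0}]' 20; python3 d.py; python3 look.py s5
```

```text
clock: 6.55
eef_pos: [465.3, -222.6, 34.8]
tcp_rot: [-3.142, 0.0, 2.903]
contact_force: [0.3, 0.3, -0.4]
opening: 0.47
clock 6.55 tcp [ 465.3 -222.6   34.8] rot [-3.142  0.     2.903] open 0.47 F [ 0.3  0.3 -0.4] T [-0.04  0.   -0.05]
target [ 465.1 -222.5    0. ] tx,ty 0.2 0.0
target [ 465.1 -222.5    0. ] tx,ty 0.2 0.0
spin -0.0017276751978000052
```

View pics/s5.png

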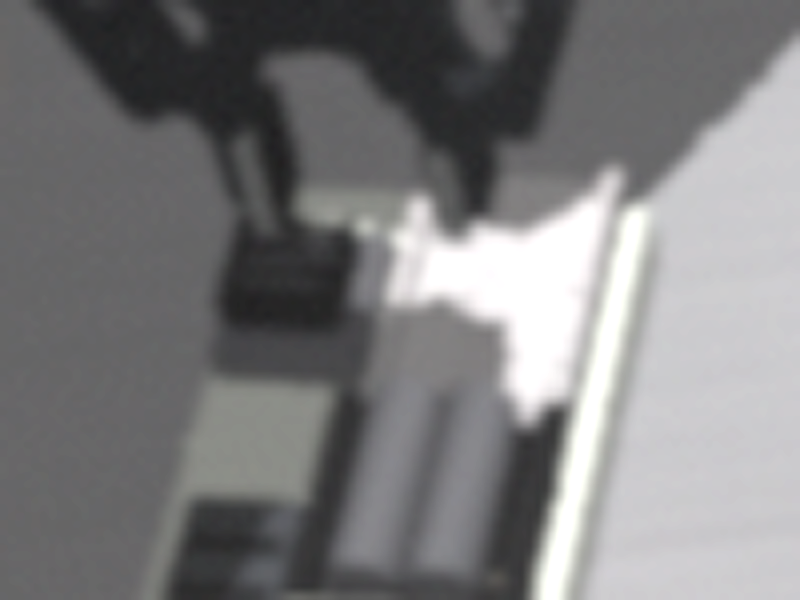

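```bash
python3 -m inch '[{"gripper":0.04,"tx":0,"ty":0,"tz":0.002,"spin":0},{"gripper":0.04,"tx":0,"ty":0,"tz":0.002,"spin":0},{"gripper":0.04,"tx":0,"ty":0,"tz":0.002,"spin":0},{"gripper":0.04,"tx":0,"ty":0,"tz":0.001,"spin":0},{"gripper":0.04,"tx":0,"ty":0,"tz":0,"spin":0},{"gripper":0.04,"tx":0,"ty":0,"tz":0,"spin":0},{"gripper":0.04,"tx":0,"ty":0,"tz":0,"spin":0},{"gripper":0.04,"tx":0,"ty":0,"tz":0,"spin":0}]' 20; python3 d.py; python3 look.py s6
```

```text
clock: 7.4
eef_pos: [465.3, -222.6, 27.9]
tcp_rot: [-3.142, 0.0, 2.903]
contact_force: [0.0, 0.4, 0.1]
opening: 0.465
clock 7.4 tcp [ 465.3 -222.6   27.9] rot [-3.142  0.     2.903] open 0.465 F [0.  0.4 0.1] T [-0.02 -0.03  0.02]
target [ 465.1 -222.5    0. ] tx,ty 0.2 0.0
target [ 465.1 -222.5    0. ] tx,ty 0.2 0.0
spin -0.002185064063153338
```

View pics/s6.png

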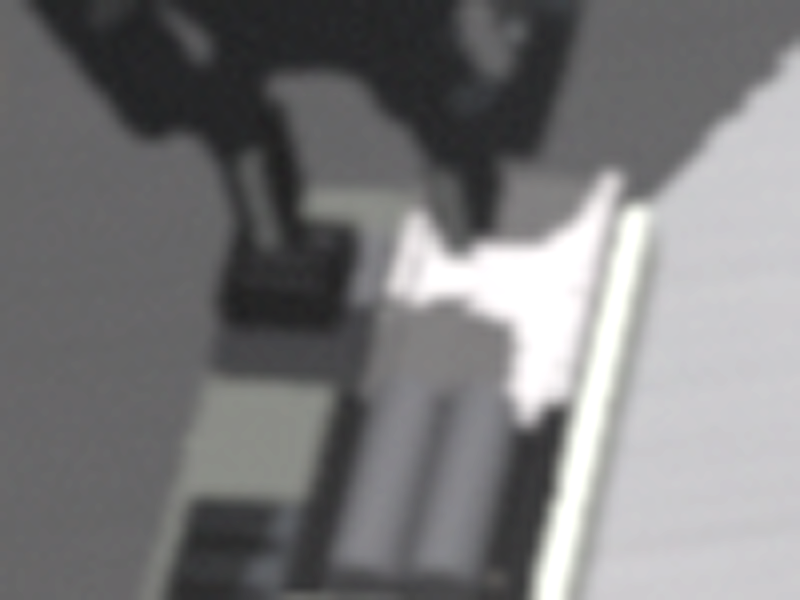

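```bash
python3 - <<'E'
from h import *
from rig import *
a=grab_frame("top")["pixels"][:,:,::-1];im=cv2.resize(a[215:275,380:460],(800,600),interpolation=cv2.INTER_CUBIC)
p=np.load("p.npy");s=sense();print(s["clock"])
def dr(B,col):
    uv=((proj("top",B)-[380,215]+.5)*10-.5).round().astype(int);cv2.polylines(im,[uv],True,col,1)
im=cv2.convertScaleAbs(im,alpha=1.6,beta=20)
dr(dock(p,[(-11,-7,50),(11,-7,50),(11,7.5,50),(-11,7.5,50)]),(0,0,255))
dr(dock(p,[(-45,-22,30),(45,-22,30),(45,22,30),(-45,22,30)]),(0,255,0))
dr(dock(p,[(-15,-68,46),(15,-68,46),(15,-36,46),(-15,-36,46)]),(255,0,255))
cv2.imwrite("pics/t2.png",im)
E
```

```text
7.5
```

View pics/t2.png

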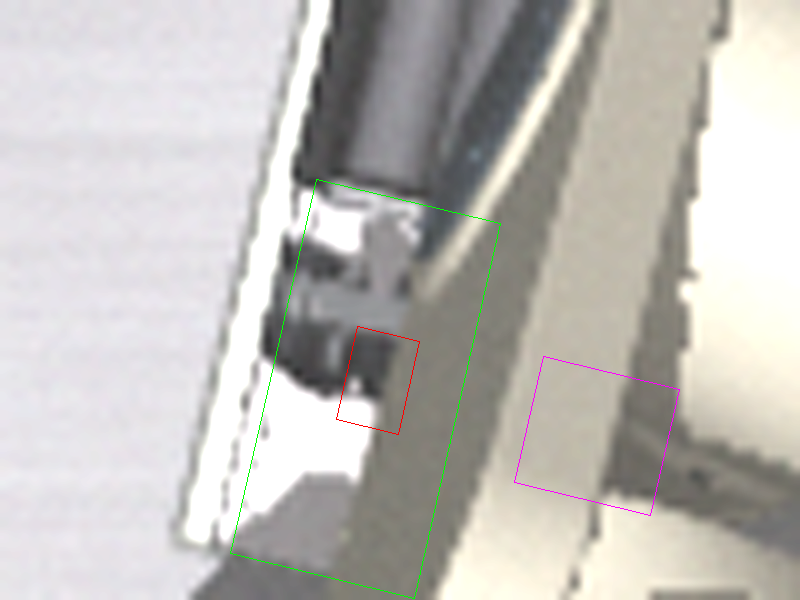

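```bash
python3 -m inch '[{"gripper":0.04,"tx":0,"ty":0,"tz":0.002,"spin":0},{"gripper":0.04,"tx":0,"ty":0,"tz":0.002,"spin":0},{"gripper":0.04,"tx":0,"ty":0,"tz":0.002,"spin":0},{"gripper":0.04,"tx":0,"ty":0,"tz":0.001,"spin":0},{"gripper":0.04,"tx":0,"ty":0,"tz":0,"spin":0},{"gripper":0.04,"tx":0,"ty":0,"tz":0,"spin":0},{"gripper":0.04,"tx":0,"ty":0,"tz":0,"spin":0},{"gripper":0.04,"tx":0,"ty":0,"tz":0,"spin":0}]' 20; python3 d.py; python3 look.py s7
```

```text
clock: 8.3
eef_pos: [465.3, -222.6, 20.8]
tcp_rot: [3.142, 0.0, 2.903]
contact_force: [-0.1, 1.0, -0.7]
opening: 0.466
clock 8.3 tcp [ 465.3 -222.6   20.8] rot [3.142 0.    2.903] open 0.466 F [-0.1  1.  -0.7] T [ 0.03  0.02 -0.02]
target [ 465.1 -222.5    0. ] tx,ty 0.2 -0.0
target [ 465.1 -222.5    0. ] tx,ty 0.2 -0.0
spin -0.00023663944621029893
```

View pics/s7.png

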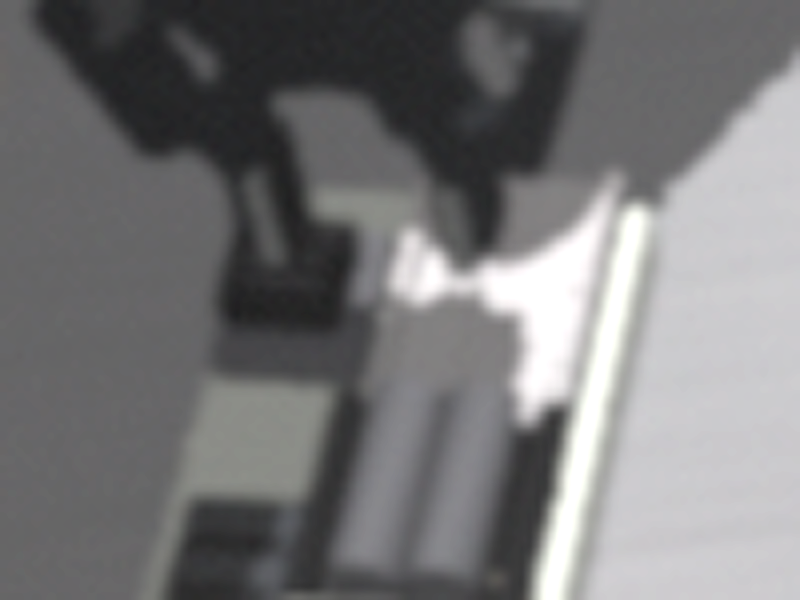

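```bash
python3 -m inch '[{"gripper":0.04,"tx":0,"ty":0,"tz":0.002,"spin":0},{"gripper":0.04,"tx":0,"ty":0,"tz":0.002,"spin":0},{"gripper":0.04,"tx":0,"ty":0,"tz":0.001,"spin":0},{"gripper":0.04,"tx":0,"ty":0,"tz":0.001,"spin":0},{"gripper":0.04,"tx":0,"ty":0,"tz":0,"spin":0},{"gripper":0.04,"tx":0,"ty":0,"tz":0,"spin":0},{"gripper":0.04,"tx":0,"ty":0,"tz":0,"spin":0},{"gripper":0.04,"tx":0,"ty":0,"tz":0,"spin":0}]' 20; python3 d.py; python3 look.py s8
```

```text
clock: 9.15
eef_pos: [465.3, -222.6, 14.9]
tcp_rot: [-3.142, 0.0, 2.903]
contact_force: [0.2, -0.9, 1.1]
opening: 0.47
clock 9.15 tcp [ 465.3 -222.6   14.9] rot [-3.142  0.     2.903] open 0.47 F [ 0.2 -0.9  1.1] T [-0.02 -0.04  0.02]
target [ 465.1 -222.5    0. ] tx,ty 0.2 0.0
target [ 465.1 -222.5    0. ] tx,ty 0.2 0.0
spin -0.0021776462798133657
```

View pics/s8.png

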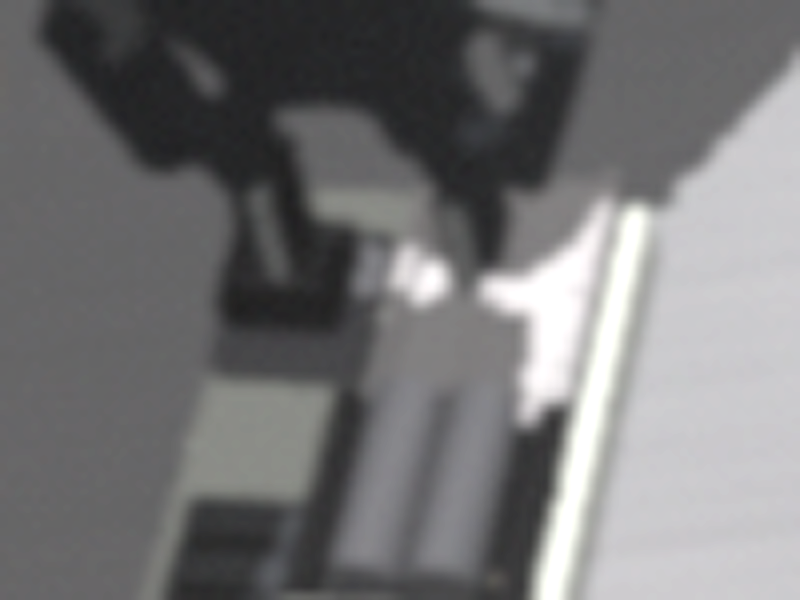

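```bash
python3 -m inch '[{"gripper":0.04,"tx":0,"ty":0,"tz":0.002,"spin":0},{"gripper":0.04,"tx":0,"ty":0,"tz":0.002,"spin":0},{"gripper":0.04,"tx":0,"ty":0,"tz":0.001,"spin":0},{"gripper":0.04,"tx":0,"ty":0,"tz":0,"spin":0},{"gripper":0.04,"tx":0,"ty":0,"tz":0,"spin":0},{"gripper":0.04,"tx":0,"ty":0,"tz":0,"spin":0},{"gripper":0.04,"tx":0,"ty":0,"tz":0,"spin":0},{"gripper":0.04,"tx":0,"ty":0,"tz":0,"spin":0}]' 20; python3 d.py; python3 look.py s9
```

```text
clock: 10.0
eef_pos: [465.5, -222.7, 9.9]
tcp_rot: [-3.141, 0.0, 2.903]
contact_force: [-0.7, -0.5, 4.3]
opening: 0.471
clock 10.0 tcp [ 465.5 -222.7    9.9] rot [-3.141  0.     2.903] open 0.471 F [-0.7 -0.5  4.3] T [-0.15 -0.06  0.04]
target [ 465.1 -222.5    0. ] tx,ty 0.4 0.1
target [ 465.1 -222.5    0. ] tx,ty 0.4 0.1
spin -0.0025537148990447687
```

View pics/s9.png

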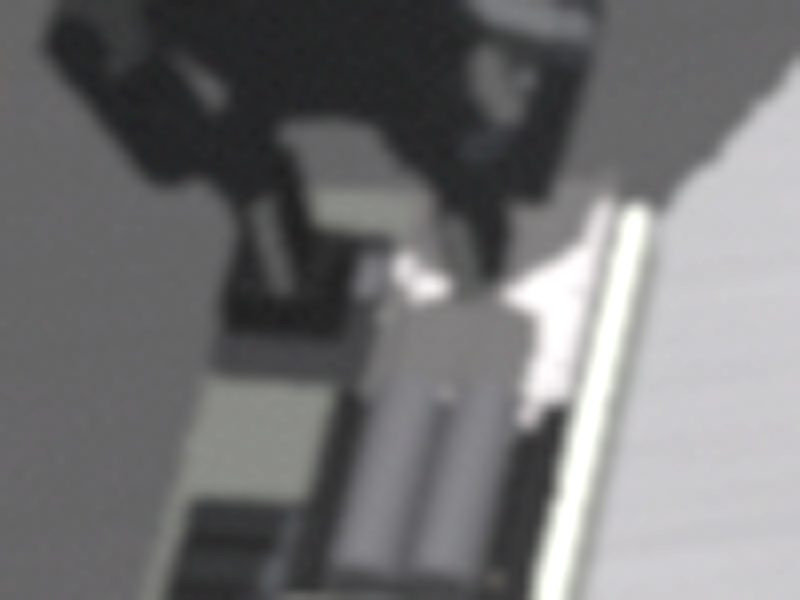

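```bash
python3 -m inch '[{"gripper":0.04,"tx":0,"ty":0,"tz":0.002,"spin":0},{"gripper":0.04,"tx":0,"ty":0,"tz":0.002,"spin":0},{"gripper":0.04,"tx":0,"ty":0,"tz":0.002,"spin":0},{"gripper":0.04,"tx":0,"ty":0,"tz":0.001,"spin":0},{"gripper":0.04,"tx":0,"ty":0,"tz":0,"spin":0},{"gripper":0.04,"tx":0,"ty":0,"tz":0,"spin":0},{"gripper":0.04,"tx":0,"ty":0,"tz":0,"spin":0},{"gripper":0.04,"tx":0,"ty":0,"tz":0,"spin":0}]' 20; python3 d.py; python3 look.py s10
```

```text
clock: 10.85
eef_pos: [465.0, -222.6, 3.7]
tcp_rot: [-3.141, -0.0, 2.903]
contact_force: [-4.5, 1.7, 19.5]
opening: 0.467
clock 10.85 tcp [ 465.  -222.6    3.7] rot [-3.141 -0.     2.903] open 0.467 F [-4.5  1.7 19.5] T [-0.13  0.89 -0.  ]
target [ 465.1 -222.5    0. ] tx,ty -0.1 0.1
target [ 465.1 -222.5    0. ] tx,ty -0.1 0.1
spin 0.011159409078899533
```

View pics/s10.png

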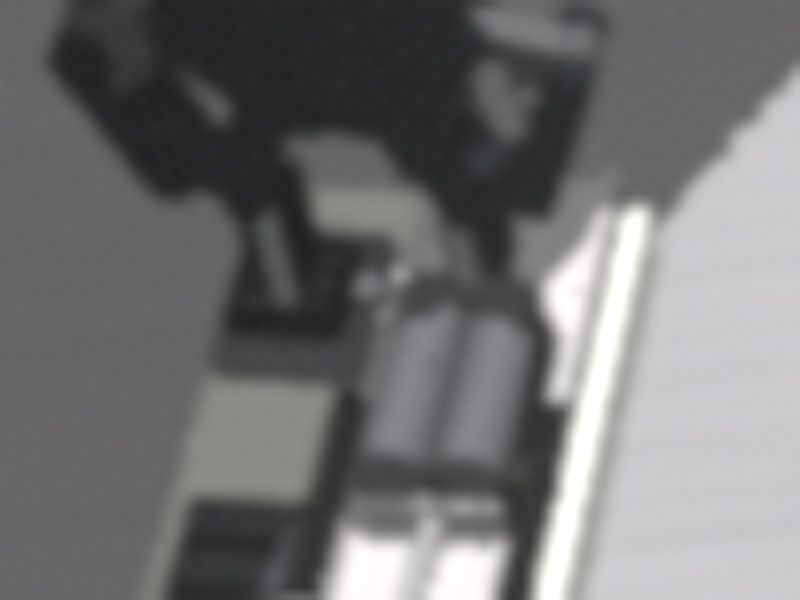

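```bash
python3 -m inch '[{"gripper":0.04,"tx":0,"ty":0,"tz":0,"spin":0},{"gripper":0.04,"tx":0,"ty":0,"tz":0,"spin":0},{"gripper":0.04,"tx":0,"ty":0,"tz":0,"spin":0},{"gripper":0.04,"tx":0,"ty":0,"tz":0,"spin":0},{"gripper":0.04,"tx":0,"ty":0,"tz":0,"spin":0},{"gripper":0.04,"tx":0,"ty":0,"tz":0,"spin":0},{"gripper":0.04,"tx":0,"ty":0,"tz":0,"spin":0},{"gripper":0.04,"tx":0,"ty":0,"tz":0,"spin":0}]' 20; python3 d.py; python3 look.py s11; python3 - <<'E'
from rig import *
import cv2
cv2.imwrite("pics/s12.png",grab_frame("scene")["pixels"][:,:,::-1])
E
```

```text
clock: 11.7
eef_pos: [465.0, -222.6, 3.7]
tcp_rot: [-3.141, -0.0, 2.903]
contact_force: [-5.0, 1.6, 18.8]
opening: 0.471
clock 11.7 tcp [ 465.  -222.6    3.7] rot [-3.141 -0.     2.903] open 0.471 F [-5.   1.6 18.8] T [-0.19  0.91 -0.04]
target [ 465.1 -222.5    0. ] tx,ty -0.0 0.1
target [ 465.1 -222.5    0. ] tx,ty -0.0 0.1
spin 0.010029441406830847
```

View pics/s11.png

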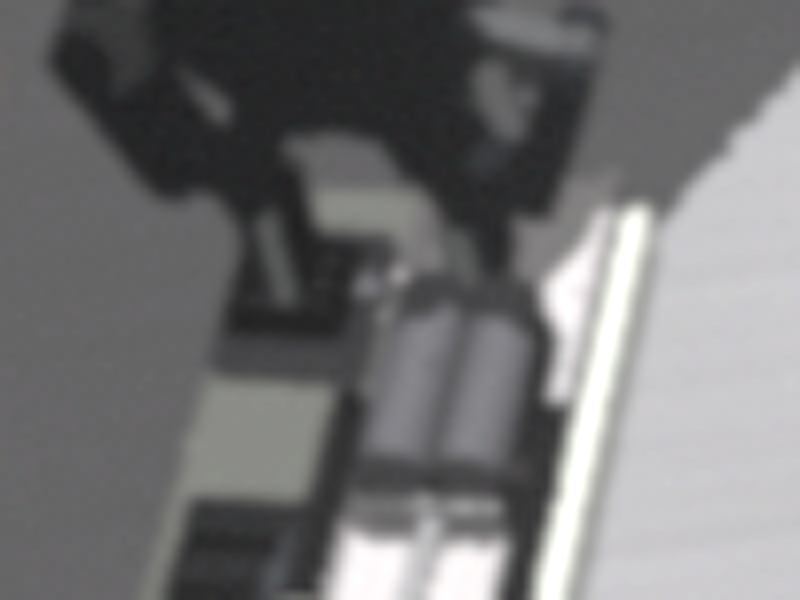

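View pics/s12.png

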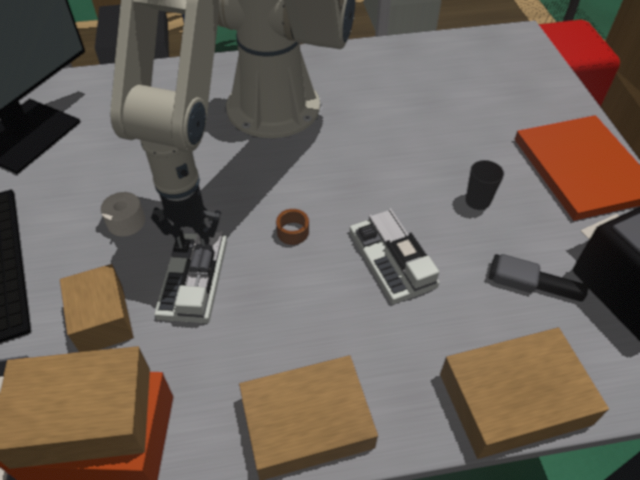

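```bash
python3 -c "
from rig import *
print(sign_off())"; python3 d.py
```

```text
the job is handed in; nothing more can be done
None
the job is handed in; nothing more can be done
```

The twin-barrel pack is ejected and held. One finger keeps that dock's key down, and the other, in the slideway level with the key, stops the pack. I handed the job in at about 11.8 s on the clock, well under the 32 s limit.

**Last checks:** Over a 0.8 s hold before hand-in, the pose did not change. About 19 N pressed up on the tool, more than the roughly 9 N the key alone can give, so the key is probably at its stop. About 5 N pushed along the slideway, consistent with the spring pressing the pack on the finger. The last pictures show the pack out of its bay against the finger. The flat pack is still in its dock, and everything else is where it was.

**What disagreed:** The fingertips stood about 30–35 mm behind the reported TCP, much more than the stated swing of the pads explains. I therefore found the key by watching the force on the way down, and touched it at a TCP height of about 10–12 mm. I have no direct reading of the key's travel. That it passed the release point follows from the pack coming out.

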